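# Cap off the fume extractor and pull its soiled pre-filter

### The arm

A 6-joint arm with a two-finger parallel gripper is mounted at the origin on the work surface. World frame = base frame: x ahead of the robot, y to its left, z up, the work surface at z = 0. Lengths are in m, angles in degrees, forces in N, time in s.
With the tool pointing down it reaches from about 0.325 to 0.85 m from the base axis. Payload 15.5 kg.
Tool frame: the origin (TCP) lies at the very end of the fingers, on their centre line; the grasp point (between the pads) lies arm.grip_depth behind it (arm.grip_depth is the distance from the TCP to the grasp point, in m); z points along the fingers, y is the direction in which the jaws open and shut (so a half turn about z gives the same grasp; the last joint's range is limited). The gripper opens to 91 mm and grips with 3 to 60 N. Pads are 32 mm wide; open, the fingers measure 118 mm over their backs; the gripper's body (76 mm by 178 mm) begins 60 mm behind the grasp point.
Start: joints at [70.502, 28.281, 77.091, -0, 74.628, -5.472], TCP at [0.151, 0.606, 0.214] pointing down, gripper open.
Joint ranges: [-166.48, 166.48], [-47.26, 123.95], [12.59, 153.08], [-70.14, 250.14], [6.76, 159.57], [-176.63, 176.63]. Speed limits (degrees/s): [108.29, 108.29, 147.25, 172.46, 172.46, 172.46].

### API

Orientations are given as a 3x3 rotation matrix whose columns are the frame's x, y, z axes.
In Python, from rig import arm gives the robot as it stands. Calls block until the motion is done:
- arm.move_to(position, orientation): joint-space move of the TCP to a pose.
- arm.move_l(position, orientation=None, feed=0.15): straight line of the TCP; orientation=None keeps the orientation; feed is the mean speed in m/s.
- arm.move_joints(angles): joint-space move.
- arm.grip(opening): finger opening in m; the grip force is fixed at half the most; returns when the fingers have stopped.
- arm.sleep(seconds).
- arm.solve_ik(position, orientation): joint angles nearest the present ones, or None.
- arm.snapshot(name): name is "side" or "top"; returns the picture (420x560x3 uint8, red, green, blue); there is no depth.
- arm.get_calibration(name): a dict with "intrinsics" (3x3 intrinsics, pixels), "cam_to_world" (4x4, takes a point from camera to world coordinates). Camera axes: x right, y down, z forward; pixel columns grow to the right and rows downward; lengths in m; the calibration is good to about 2 mm. A picture is of the moment at which its call begins. get_calibration takes no time and is no camera call.
A pose or a line that the arm cannot do raises arm.Unreachable and nothing moves.
- arm.sign_off(): hands the job in, once; it reports no verdict.
Readings, each from a call of its own:
- arm.current_t(): time.
- arm.current_joint_positions(): joint angles.
- arm.current_dq(): joint speeds.
- arm.current_tau(): joint torques, N m.
- arm.current_ee_pos(): TCP position.
- arm.current_tool_rot(): TCP orientation.
- arm.current_force(): force on the tool from outside, world axes, zero at the start.
- arm.current_torque(): the same for the moment, N m.
- arm.current_width(): finger opening in m.
Only numpy, scipy, OpenCV 4.12 (cv2) and the standard library are available. Lean on these libraries where they do the work, as an engineer would, in place of code of your own. Each camera call takes 0.05 s, during which the arm holds its last target. There are 200 camera calls.

### The job

The hose is off the fume extractor and its blanking cap is in the inlet: turn the black lock collar on the sloping face clockwise (as you face it) until it is hard home, its white line at the red locked mark. Only then draw the soiled grey filter cassette by its yellow pull straight out of its slot, without forcing it and keeping it level all the way so that the dirt stays on it, and set it down gently, flat, in the empty black tray. Leave the fresh white filter and the other things on the bench where they are.

Things in the scene. Friction and masses are not known exactly. Their poses are not given: they have to be found in the camera images.
- extractor: Teal bench fume extractor, fixed, 230 (x) x 240 (y) x 191 mm high. Origin: centre of its underside. x points from front to back (the front looks along -x), y to the left hand of someone facing the front, z up. Front upright at x = -115 up to z = 125; then a shoulder slopes back and up at 30 degrees to x = 0, z = 191; flat top behind. Shoulder's outward normal (-0.5, 0, 0.866).
- slot_mouth (a point): Centre of the filter slot's mouth, in the extractor's front, half-way up the slot: at (-115, 0, 57) mm in the extractor's frame, same axes. The slot is a level channel running in along x: 113 mm wide, 24.5 high, floor 45 mm above the bench, 105 deep.
- lock_collar (a joint): Black lock collar: angle in rad about the shoulder's normal, growing clockwise for someone facing it. 0 = open (its white line at the white mark, 8 o'clock); 2.20 = locked: white line straight up the slope at the red mark, against a hard stop. Starts at 0.05 to 0.45. Stays where left; stiffens as it wedges home: 0.25 N m to turn at 0, 0.4 at the stop.
- collar_center (a point): On the collar's axis, 24 mm out from the shoulder: a good height to grip. z = the shoulder's outward normal; the frame turns with the collar: at joint value q its x stands q clockwise of up-slope. Twelve-sided ring, 58 mm across flats, 60 over corners, rim 34 mm out from the shoulder. The white line is mid-flat, 2.20 rad anticlockwise of the point's x; the flats follow every 30 degrees.
- dirty_center (a point): Centre of the soiled cassette's frame, 11 mm above its underside; loose, about 0.12 kg. Frame 100 (x) x 110 (y) x 22 mm, grey, brown-grey pleats on top; in front a grey bezel 6 thick, 124 wide, 34 high, resting on the extractor's front. x points into the slot. In place at (-66, 0, 56) in the extractor's frame; free after 101 mm of travel. Play 1.5 mm each side, 2.5 in height.
- dirty_pull (a point): Grip point on the soiled cassette's yellow pull: an upright fin 12 mm thick (y), standing 38 mm out from the bezel (to -x), reaching from 10 to 42 mm above the cassette's underside. The point is 24 mm out from the bezel, 29 mm above the underside, 80 mm to -x of the cassette's centre. Axes as the cassette's.
- black_tray_in (a point): Centre of the floor of the empty black tray, fixed, floor 4 mm above the bench: outside 220 (x) x 180 (y) x 18 mm high, walls 4 mm, inside 212 x 172. It lies left or right in front of the extractor; the white tray with the fresh filter is on the other side.
- fresh_center (a point): Centre of the fresh (white pleats) filter cassette lying in the white tray: same shape as the soiled one. Leave it alone.
- tumbler: Bystander: white tumbler wrapped for printing, 74 mm across, 178 high. Origin: centre of its foot.
- mug: Bystander: white mug, 82 mm across, 95 high. Origin: centre of its foot.
- spray: Bystander: clear bottle with a blue cap, 54 mm across, 150 high. Origin: centre of its foot.
- jar: Bystander: glass jar with a steel lid, 64 mm across, 75 high. Origin: centre of its foot.
- tape_roll: Bystander: roll of amber heat tape, 64 mm across, 20 high, lying on top of the extractor. Origin: centre of its underside.
- squeegee: Bystander: flat teal squeegee, 75 x 100 x 8 mm, on the bench. Origin: centre of its underside.
- driver: Bystander: screwdriver, 130 mm long, lying on the bench.
Not all that is in view belongs to the job. Leave any pink or purple look-alike of the part that bears dirty_center alone.

How it is judged:
By the outcome, as a careful person would: the job done as asked, in the order asked, and still so for the second after the job is handed in, with the robot touching nothing.
It also fails if it takes over 72 s, if anything falls off the work surface, if the arm or the gripper's body presses on something with over 40 N, if the wrist force passes 120 N, or if a joint passes its speed limit or range.

## Working session

There is one attempt and no reset: what is moved stays moved. The work goes in short steps, each a Python script; the robot and the scene stay as the last script left them, time stands still between calls to the robot, and variables do not carry over. Pictures are saved under pics/ and viewed, about 8 in all and at most 12, crops included, and the job is handed in when it is done.

```bash
mkdir -p pics; ls; python3 - <<'E'
from rig import arm
import cv2, numpy as np
np.set_printoptions(precision=4,suppress=True)
for n in("side","top"):
    im=arm.snapshot(n); cv2.imwrite(f"pics/{n}0.png",im[:,:,::-1])
    c=arm.get_calibration(n); print(n,c["intrinsics"],c["cam_to_world"])
print(arm.grip_depth,arm.current_t(),arm.current_tool_rot(),arm.current_width())
E
```

```text
pics
side [[385.3782   0.     276.7232]
 [  0.     385.3782 208.1548]
 [  0.       0.       1.    ]] [[ 0.7284 -0.3505  0.5887 -0.1353]
 [-0.6851 -0.3642  0.6309 -0.677 ]
 [-0.0067 -0.8628 -0.5054  0.6609]
 [ 0.      0.      0.      1.    ]]
top [[455.0102   0.     283.9674]
 [  0.     455.0102 217.0934]
 [  0.       0.       1.    ]] [[-0.0159 -0.9863  0.1642  0.2745]
 [-0.9999  0.0158 -0.0018 -0.014 ]
 [-0.0008 -0.1642 -0.9864  1.3988]
 [ 0.      0.      0.      1.    ]]
0.0188 0.1 [[-0.9702  0.2423 -0.0004]
 [ 0.2423  0.9702 -0.001 ]
 [ 0.0001 -0.0011 -1.    ]] 0.09113243984815227
```

View pics/side0.png

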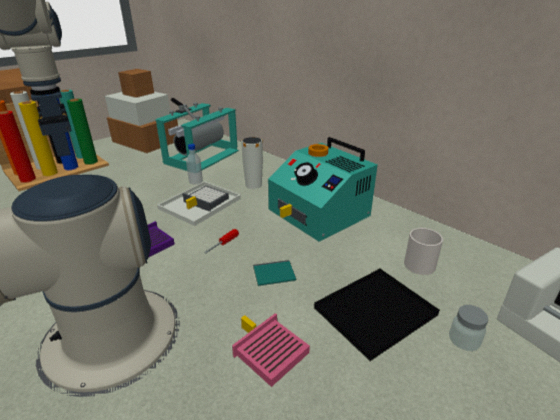

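View pics/top0.png

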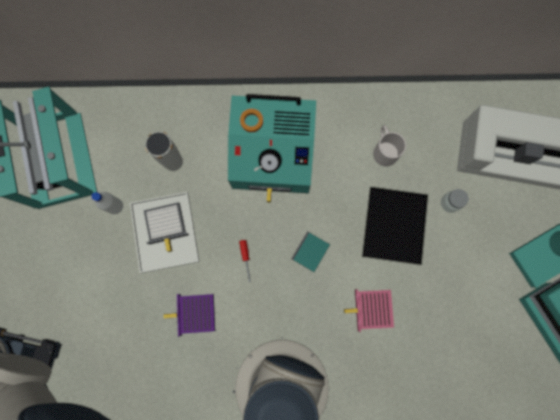

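The side view shows the extractor with its yellow pull at (286,211) and the collar at (306,174). The black tray is at (377,312), on the robot's right. In the top view the collar is at (270,161), the pull at (269,195) and the black tray at (395,226). The pink and purple cassettes are decoys.

```bash
cat > h.py <<'E'
import numpy as np, cv2
from rig import arm
np.set_printoptions(precision=4,suppress=True)
def ray(n,px):
    c=arm.get_calibration(n);T=c["cam_to_world"];d=T[:3,:3]@np.linalg.solve(c["intrinsics"],[px[0],px[1],1.]);return T[:3,3],d/np.linalg.norm(d)
def onz(n,px,z):
    o,d=ray(n,px);return o+d*(z-o[2])/d[2]
def tri(a,b):
    (o,d),(p,e)=ray("side",a),ray("top",b)
    s=np.linalg.lstsq(np.c_[d,-e],p-o,rcond=None)[0];A=o+d*s[0];B=p+e*s[1];return (A+B)/2,np.linalg.norm(A-B)
def proj(n,P):
    c=arm.get_calibration(n);T=c["cam_to_world"];q=c["intrinsics"]@(T[:3,:3].T@(np.asarray(P)-T[:3,3]));return q[:2]/q[2]
def hsv(im): return cv2.cvtColor(im,cv2.COLOR_RGB2HSV)
def blob(m,box):
    "largest blob's contour within box x0,y0,x1,y1"
    k=np.zeros_like(m);x0,y0,x1,y1=box;k[y0:y1,x0:x1]=m[y0:y1,x0:x1]
    c=max(cv2.findContours(k,cv2.RETR_EXTERNAL,cv2.CHAIN_APPROX_NONE)[0],key=cv2.contourArea);return c
E
python3 - <<'E'
from h import *
s=cv2.imread("pics/side0.png");t=cv2.imread("pics/top0.png")
a=cv2.resize(s[130:240,262:382],None,fx=3.3,fy=3.3,interpolation=cv2.INTER_CUBIC)
b=cv2.resize(t[88:208,217:327],None,fx=3.6,fy=3.6,interpolation=cv2.INTER_CUBIC)
H=max(a.shape[0],b.shape[0]);o=np.zeros((H,a.shape[1]+b.shape[1],3),np.uint8);o[:a.shape[0],:a.shape[1]]=a;o[:b.shape[0],a.shape[1]:]=b
cv2.imwrite("pics/crop1.png",o);print(o.shape)
for n,im,ybox,tbox in(("side",s,(270,195,300,225),(300,260,450,370)),("top",t,(255,180,285,206),(350,170,440,275))):
    h=hsv(im[:,:,::-1].copy())
    y=blob(cv2.inRange(h,(20,120,80),(35,255,255)),ybox);m=cv2.moments(y)
    print(n,"pull",m["m10"]/m["m00"],m["m01"]/m["m00"],cv2.boundingRect(y))
    k=blob(cv2.inRange(h,(0,0,0),(179,255,50)),tbox);r=cv2.minAreaRect(k);bx=cv2.boxPoints(r);print("tray box",bx.tolist())
    w=np.array([onz(n,p,.018) for p in bx]);print(w.mean(0),np.linalg.norm(np.diff(w,axis=0),axis=1),np.degrees(np.arctan2(*(w[1]-w[0])[1::-1])))
    if n=="top":
        e=blob(cv2.inRange(h,(75,80,40),(98,255,255)),(215,85,330,205));print("ext",cv2.boxPoints(cv2.minAreaRect(e)).tolist())
        M=cv2.inRange(h,(75,80,40),(98,255,255));
        pts=np.array([(x,np.nonzero(M[:205,x])[0].max()) for x in range(234,308) if not 258<x<282]);print(pts[::6].tolist());l=cv2.fitLine(pts.astype(np.float32),cv2.DIST_HUBER,0,.01,.01).ravel();print("front bottom line",l)
        P=[onz(n,(x,l[3]+(x-l[2])*l[1]/l[0]),0.) for x in(235,305)];print(P,"yaw of +y axis:",np.degrees(np.arctan2(-(P[0]-P[1])[0],(P[0]-P[1])[1])))
E
```

```text
(432, 792, 3)
side pull 285.44250363901017 210.31149927219795 (280, 204, 12, 14)
tray box [[312.2122497558594, 303.8917236328125], [395.9676818847656, 247.0576629638672], [440.4226989746094, 312.5703125], [356.6672668457031, 369.40435791015625]]
[ 0.4859 -0.3527  0.018 ] [0.3347 0.2511 0.2596] -2.189037056298811
top pull 268.7239583333333 193.96354166666666 (267, 188, 5, 14)
tray box [[362.4164123535156, 256.46075439453125], [370.5461120605469, 187.35836791992188], [428.2764587402344, 194.15017700195312], [420.1467590332031, 263.2525634765625]]
[ 0.4747 -0.3577  0.018 ] [0.217  0.1797 0.2166] -9.220011194521264
ext [[225.3045654296875, 186.89877319335938], [230.7607421875, 95.50810241699219], [315.57781982421875, 100.57180786132812], [310.12164306640625, 191.9624786376953]]
[[234, 187], [240, 187], [246, 188], [252, 184], [258, 185], [287, 186], [293, 190], [299, 191], [305, 191]]
front bottom line [  0.9976   0.0697 260.3    187.8   ]
[array([0.6091, 0.1362, 0.    ]), array([ 0.5898, -0.084 ,  0.    ])] yaw of +y axis: -5.013850542646477
```

View pics/crop1.png

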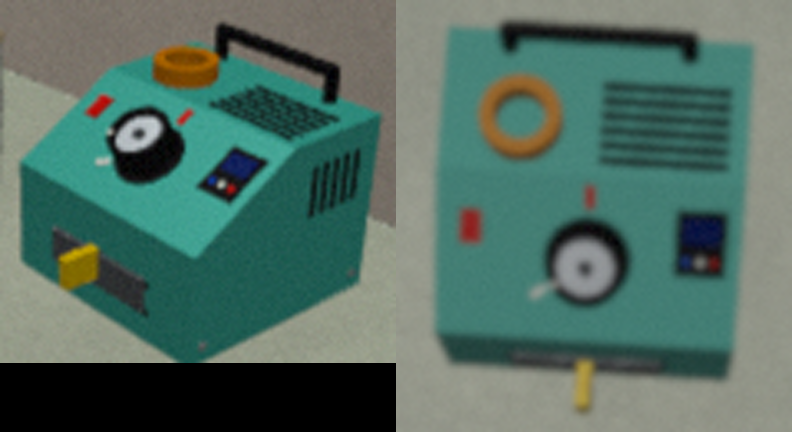

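The crop shows the collar with its white line near crop (110,131), close to the fixed 8 o'clock mark at (103,160). The red locked mark is up-slope. Next I fit the extractor pose, the collar axis and the line's angle.

```bash
cat > fit.py <<'E'
from h import *
s=cv2.imread("pics/side0.png");t=cv2.imread("pics/top0.png")
h=hsv(t[:,:,::-1].copy());M=cv2.inRange(h,(75,80,40),(98,255,255))
def line(p): 
    l=cv2.fitLine(np.float32(p),cv2.DIST_HUBER,0,.01,.01).ravel();return lambda u:(u,l[3]+(u-l[2])*l[1]/l[0]) , lambda v:(l[2]+(v-l[3])*l[0]/l[1],v)
f=line([(x,np.nonzero(M[:205,x])[0].max()+.5) for x in range(234,308) if not 243<x<292])[0]
r=line([(x,np.nonzero(M[85:150,x])[0].min()+84.5) for x in range(236,313) if not 243<x<304])[0]
L=line([(np.nonzero(M[y,215:330])[0].min()+214.5,y) for y in range(104,128)])[1]
R=line([(np.nonzero(M[y,215:330])[0].max()+215.5,y) for y in range(104,128)])[1]
def yaw(a,b): d=b-a;return np.degrees(np.arctan2(d[1],d[0]))
F=[onz("top",f(u),0.) for u in(235,306)];Q=[onz("top",r(u),.191) for u in(234,314)]
l=[onz("top",L(v),.191) for v in(128,104)];rr=[onz("top",R(v),.191) for v in(128,104)]
print("yaws",yaw(*F[::-1])-90,yaw(*Q[::-1])-90,yaw(*l),yaw(*rr))
y=np.radians(np.mean([yaw(*F[::-1])-90,yaw(*Q[::-1])-90]))
ex=np.array([np.cos(y),np.sin(y),0]);ey=np.array([-ex[1],ex[0],0]);ez=np.array([0,0,1.])
xf=np.mean(F,0)@ex;xr=np.mean(Q,0)@ex;yl=np.mean(l,0)@ey;yr=np.mean(rr,0)@ey
print("x front,rear",xf,xr,xr-xf,"y",yl,yr,yl-yr)
O=(xf+xr)/2*ex+(yl+yr)/2*ey;E=np.c_[ex,ey,ez];print("yaw",np.degrees(y),"O",O)
loc=lambda P:E.T@(np.array(P)-O)*1e3
P,g=tri((285.4,210.3),(268.7,194.0));print("pull loc",loc(P),g,"expect ~(-140,0,71)")
c={}
for n,im,b in(("side",s,(292,160,322,190)),("top",t,(256,145,284,177))):
    hh=hsv(im[:,:,::-1].copy());w=blob(cv2.inRange(hh,(0,0,120),(179,60,255)),b)if 0 else None
    k=blob(cv2.inRange(hh,(0,0,0),(179,255,75)),b);(cx,cy),ax,an=cv2.fitEllipse(cv2.convexHull(k))
    m=np.zeros(hh.shape[:2],np.uint8);cv2.drawContours(m,[k],-1,255,-1);wm=cv2.inRange(hh,(0,0,120),(179,70,255))&m
    w=blob(cv2.inRange(hh,(0,0,125),(179,70,255)),(int(cx)-9,int(cy)-11,int(cx)+10,int(cy)+10));mo=cv2.fitEllipse(cv2.convexHull(w));c[n]=mo[0];print(n,"ring",(cx,cy),ax,"disc",mo)
C,g=tri(c["side"],c["top"]);q=loc(C);n_=np.array([-.5,0,.866]);print("disc loc",q,"gap",g,"height over shoulder",n_@(q-[-115,0,125]))
foot=q-n_*(n_@(q-[-115,0,125]));print("axis foot",foot,"upslope",(foot[0]+115)/.866)
up=np.array([.866,0,.5])
for hgt in(20,28,34):
  o,d=ray("side",(295.3,169.7));o=loc(o);d=E.T@d;p=o+d*((n_@(np.array([-115,0,125])+hgt*n_-o))/(n_@d));v=p-foot-hgt*n_
  a=np.arctan2(-v[1],v@up);print(hgt,"line r",np.linalg.norm(v),"cw angle",a,"q",a+2.2)
o,d=ray("side",(293,178.5));o=loc(o);d=E.T@d;p=o+d*((n_@(np.array([-115,0,125])-o))/(n_@d));v=p-foot;print("mark r",np.linalg.norm(v),np.arctan2(-v[1],v@up),"expect -2.2")
E
python3 fit.py
```

```text
yaws -4.612491883228955 -4.96177421662469 -4.295783344063059 -3.353089303784953
x front,rear 0.5919031552994656 0.8121393044943941 0.2202361491949285 y 0.19408557138017152 -0.04244608353161031 0.23653165491178182
yaw -4.7871330499268225 O [0.7059 0.017  0.    ]
pull loc [-142.7944    0.9295   71.7522] 0.005790957202112665 expect ~(-140,0,71)
side ring (305.294677734375, 173.63380432128906) (22.324146270751953, 23.11659812927246) disc ((303.4579772949219, 170.1079864501953), (8.792379379272461, 14.30723762512207), 61.48880386352539)
top ring (269.6047058105469, 160.2174835205078) (22.88228416442871, 24.092994689941406) disc ((268.9127502441406, 162.0633544921875), (14.204891204833984, 14.590056419372559), 99.37047576904297)
disc loc [-76.1651   0.7555 184.2125] gap 0.0035446977022072614 height over shoulder 31.86062085400203
axis foot [-60.2348   0.7555 156.6212] upslope 63.239220862703164
20 line r 40.159617613143844 cw angle -1.7241408009678667 q 0.4758591990321335
28 line r 32.94830996131819 cw angle -1.875874315273829 q 0.3241256847261711
34 line r 28.255105675384975 cw angle -2.0377071811903944 q 0.16229281880960578
mark r 48.6532326093429 -2.15003788610327 expect -2.2
```

```bash
cat > geo.py <<'E'
from h import *
from scipy.spatial.transform import Rotation as Rn
YAW=np.radians(-4.5); O=np.array([.7059,.017,0])
def Rz(a): return Rn.from_euler("z",a).as_matrix()
E=Rz(YAW); W=lambda p:O+E@(np.array(p)/1e3)
n=np.array([-.5,0,.866]);up=np.array([.866,0,.5]);foot=np.array([-60,.7,156.7])
def Rcol(a,flip=1):
    "tool z into shoulder, jaw axis y at clockwise angle a (rad) from up-slope"
    z=-n; y=flip*(np.cos(a)*up+np.sin(a)*np.array([0,-1,0.])); return E@np.c_[np.cross(y,z),y,z]
gd=arm.grip_depth
def Pcol(h): return W(foot+h*n)-gd*(E@n)
def Rpull(yaw,th=np.radians(30),flip=1):
    z=np.array([np.sin(th),0,-np.cos(th)]);y=np.array([0,flip*1.,0]);return Rz(yaw)@np.c_[np.cross(y,z),y,z]
def tcp(g,R): return g+gd*R[:,2]
TRAY=np.array([.4747,-.3577,.004]);TY=np.radians(-9.2)
E
python3 - <<'E'
from geo import *
q=.22
print(Pcol(26),Pcol(120))
for k in range(6):
  for f in(1,-1):
    a=np.radians(30*k)+0
    r=[arm.solve_ik(Pcol(h),Rcol(b,f)) for h,b in((110,a-(2.2-q)),(26,a-(2.2-q)),(26,a))]
    print(k,f,*[None if x is None else np.array(x).round(0) for x in r])
for f in(1,-1):
  R=Rpull(YAW,flip=f)
  for d in(-151,-200,-260,-290):
    x=arm.solve_ik(tcp(W((d,0,45+31)),R),R);print(f,d,None if x is None else np.array(x).round(0))
  for dy in(0,-15,-30):
    R=Rpull(TY+np.radians(dy)*0,flip=f);g=TRAY+Rz(TY)@[.022-.086,0,.031];x=arm.solve_ik(tcp(g,R),R);print("tray",g,None if x is None else np.array(x).round(0));break
E
```

```text
[0.6426 0.0227 0.1629] [0.5957 0.0264 0.2443]
0 1 [  -3.   14.  106.   -2.   30. -110.] [  -3.   24.  105.   -2.   21. -110.] [ -3.  24. 105.  -2.  21.   4.]
0 -1 [ -3.  14. 106.  -2.  30.  70.] [ -3.  24. 105.  -2.  21.  70.] [  -3.   24.  105.   -2.   21. -176.]
1 1 [ -3.  14. 106.  -2.  30. -80.] [ -3.  24. 105.  -2.  21. -80.] [ -3.  24. 105.  -2.  21.  34.]
1 -1 [ -3.  14. 106.  -2.  30. 100.] [ -3.  24. 105.  -2.  21. 100.] [  -3.   24.  105.   -2.   21. -146.]
2 1 [ -3.  14. 106.  -2.  30. -50.] [ -3.  24. 105.  -2.  21. -50.] [ -3.  24. 105.  -2.  21.  64.]
2 -1 [ -3.  14. 106.  -2.  30. 130.] [ -3.  24. 105.  -2.  21. 130.] [  -3.   24.  105.   -2.   21. -116.]
3 1 [ -3.  14. 106.  -2.  30. -20.] [ -3.  24. 105.  -2.  21. -20.] [ -3.  24. 105.  -2.  21.  94.]
3 -1 [ -3.  14. 106.  -2.  30. 160.] [ -3.  24. 105.  -2.  21. 160.] [ -3.  24. 105.  -2.  21. -86.]
4 1 [ -3.  14. 106.  -2.  30.  10.] [ -3.  24. 105.  -2.  21.  10.] [ -3.  24. 105.  -2.  21. 124.]
4 -1 [  -3.   14.  106.   -2.   30. -170.] [  -3.   24.  105.   -2.   21. -170.] [ -3.  24. 105.  -2.  21. -56.]
5 1 [ -3.  14. 106.  -2.  30.  40.] [ -3.  24. 105.  -2.  21.  40.] [ -3.  24. 105.  -2.  21. 154.]
5 -1 [  -3.   14.  106.   -2.   30. -140.] [  -3.   24.  105.   -2.   21. -140.] [ -3.  24. 105.  -2.  21. -26.]
1 -151 None
1 -200 [ -2.  31. 128. 187.   9.  85.]
1 -260 [ -2.  31. 136. 184.  18.  88.]
1 -290 [ -2.  32. 141. 184.  23.  89.]
tray [ 0.4115 -0.3475  0.035 ] [-61.  38. 120.  86.  23. 137.]
-1 -151 None
-1 -200 [ -2.  31. 128. 187.   9. -95.]
-1 -260 [ -2.  31. 136. 184.  18. -92.]
-1 -290 [ -2.  32. 141. 184.  23. -91.]
tray [ 0.4115 -0.3475  0.035 ] [-61.  38. 120.  86.  23. -43.]
```

```bash
python3 - <<'E'
from geo import *
for th in(0,5,8,12,45,50,55,60,70):
  R=Rpull(YAW,np.radians(th));o=[]
  for d,z in((-151,76),(-200,76),(-262,76),(-262,140),(-300,140)):
    x=arm.solve_ik(tcp(W((d,0,z)),R),R);o.append(None if x is None else np.array(x).round(0).astype(int).tolist())
  R=Rpull(TY,np.radians(th))
  for h in(.1,.031):
    g=TRAY+Rz(TY)@[.022-.086,0,h];x=arm.solve_ik(tcp(g,R),R);o.append(None if x is None else np.array(x).round(0).astype(int).tolist())
  print(th,*o)
E
```

```text
0 [-3, 34, 96, 0, 50, -89] [-3, 32, 103, 0, 45, -89] [-3, 29, 111, 0, 40, -88] [-3, 22, 108, 0, 50, -88] [-3, 19, 113, 0, 48, -88] [-47, 31, 97, 0, 52, -127] [-47, 37, 100, 0, 43, -127]
5 [-3, 33, 100, 0, 42, -88] [-3, 30, 107, 0, 38, -88] [-3, 27, 115, 0, 32, -88] [-3, 20, 112, 0, 43, -88] [-3, 18, 116, 0, 41, -88] [-49, 30, 101, 4, 46, -132] [-49, 36, 104, 5, 36, -134]
8 [-3, 32, 103, 0, 37, -88] [-3, 30, 109, 0, 33, -88] [-3, 27, 118, -1, 27, -88] [-3, 19, 114, 0, 39, -88] [-2, 17, 119, 0, 36, -88] [-50, 29, 103, 8, 42, -136] [-50, 36, 106, 10, 33, -138]
12 [-3, 31, 106, -1, 30, -88] [-3, 29, 113, -1, 26, -88] [-3, 27, 121, -1, 20, -87] [-3, 18, 117, -1, 33, -87] [-2, 16, 122, -1, 30, -87] [-52, 28, 106, 13, 38, -142] [-52, 36, 109, 17, 28, -147]
45 [-2, 41, 132, 183, 38, 90] [-2, 44, 140, 183, 49, 90] [-1, 55, 152, 183, 72, 92] [-1, 32, 146, 184, 43, 90] None [-70, 36, 127, 101, 39, 115] [-70, 47, 128, 115, 43, 97]
50 [-2, 46, 136, 182, 52, 90] [-2, 51, 144, 182, 65, 91] None [-1, 43, 153, 183, 66, 91] None [-73, 39, 129, 107, 46, 105] [-73, 51, 130, 117, 50, 89]
55 [-2, 52, 139, 182, 66, 91] [-1, 61, 148, 183, 84, 92] None None None [-75, 44, 131, 110, 53, 96] [-75, 56, 131, 118, 58, 83]
60 [-2, 60, 142, 182, 81, 91] [-1, 72, 152, 183, 104, 92] None None None [-78, 48, 133, 112, 60, 89] [-78, 60, 132, 117, 65, 77]
70 [-1, 75, 145, 183, 109, 92] None None None None [-82, 59, 134, 111, 74, 77] [-82, 70, 132, 113, 78, 69]
```

```bash
python3 - <<'E'
from geo import *
q=.22;a=np.radians(60)-(2.2-q);R=Rcol(a)
p=arm.current_ee_pos();arm.move_l(np.array(p)+[0,0,.12],feed=.25)
print(arm.solve_ik(Pcol(130),R));arm.move_to(Pcol(130),R);print(arm.current_t(),arm.current_joint_positions())
arm.move_l(Pcol(60),R,feed=.15)
print(arm.current_t(),arm.current_force(),arm.current_torque(),arm.current_ee_pos()-Pcol(60))
s=arm.snapshot("side")[90:240,230:400];t=arm.snapshot("top")[60:220,190:350]
cv2.imwrite("pics/pre.png",np.hstack([cv2.resize(s,(400,400)),cv2.resize(t,(400,400))])[:,:,::-1])
E
```

```text
[ -2.6301  12.153  105.2549  -1.7345  32.6165 -50.3656]
3.2917 [ -2.5725  12.159  105.2331  -1.732   32.6301 -50.3563]
3.9083 [-0.017   0.0599 -0.0718] [ 0.0096  0.2784 -0.0359] [-0.0001  0.0002  0.0002]
```

View pics/pre.png

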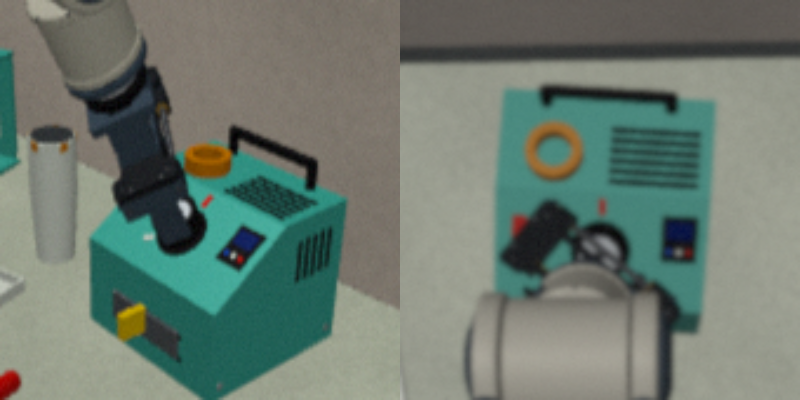

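The gripper is poised over the collar, with the fingers straddling it in both crops. Descending and gripping.

```bash
python3 - <<'E'
from geo import *
q=.22;a=np.radians(60)-(2.2-q);R=Rcol(a)
arm.move_l(Pcol(45),R,feed=.08)
for h in(38,32,26):
    arm.move_l(Pcol(h),R,feed=.05);f=np.array(arm.current_force());print(h,f)
    if np.linalg.norm(f)>8: break
else:
    arm.grip(.05);print("w",arm.current_width(),R.T@arm.current_force(),R.T@arm.current_torque(),R.T@(arm.current_ee_pos()-Pcol(26)),arm.current_joint_positions(),arm.current_t())
E
```

```text
38 [-0.1831  0.1359  0.3053]
32 [-0.6607  0.264   0.1936]
26 [-0.5716 -0.2075 -0.8066]
w 0.057976483389636416 [-2.2669 -6.2612 -3.3778] [ 1.2222 -0.2282 -0.2465] [ 0.     -0.0006 -0.0001] [ -2.8685  23.7949 105.4039  -2.3701  20.8644 -49.8338] 5.775
```

```bash
python3 - <<'E'
from geo import *
j=np.array(arm.solve_ik(Pcol(26),Rcol(np.radians(60)-1.98)))
for d in list(range(10,101,10))+list(range(104,125,2)):
    c=j.copy();c[5]+=d;arm.move_joints(c);arm.sleep(.1)
    R=np.array(arm.current_tool_rot());f=R.T@arm.current_force();m=R.T@arm.current_torque()
    print(d,round(arm.current_joint_positions()[5]-j[5],2),f.round(1),m.round(2),round(arm.current_t(),2))
    if np.linalg.norm(f)>35 or (d>104 and abs(m[2])>1.0): break
E
```

```text
10 10.01 [-4.9 -6.8 -3.9] [ 1.45 -0.63  0.2 ] 6.17
20 20.01 [-7.3 -9.8 -5.1] [ 1.6  -1.05  0.19] 6.56
30 30.01 [-10.1  -8.3  -5.2] [ 1.67 -1.51  0.15] 6.95
40 40.01 [-11.1  -8.1  -5.8] [ 1.47 -1.94  0.19] 7.34
50 50.01 [-13.3  -6.3  -6.9] [ 1.25 -2.38  0.06] 7.73
60 60.01 [-14.5  -5.1  -6.6] [ 0.99 -2.6   0.12] 8.12
70 70.01 [-14.4  -3.9  -6.9] [ 0.67 -2.76  0.1 ] 8.52
80 80.01 [-13.6  -2.8  -7.8] [ 0.42 -2.82  0.14] 8.91
90 90.01 [-13.9  -2.1  -9.1] [ 0.27 -2.71  0.07] 9.3
100 100.01 [-13.3  -0.8  -9. ] [ 0.06 -2.59  0.01] 9.69
104 104.01 [-13.4  -1.4  -9.5] [ 0.05 -2.52  0.1 ] 10.04
106 106.01 [-12.3  -1.2  -9.4] [ 0.04 -2.5   0.07] 10.39
108 108.0 [-12.5  -1.2  -9.4] [ 0.1  -2.49  0.08] 10.74
110 110.01 [-10.7  -0.3  -9.7] [ 0.1  -2.46  0.01] 11.09
112 112.01 [-11.1  -0.8  -9.9] [ 0.11 -2.47  0.09] 11.44
114 114.01 [-11.7  -0.9 -10.7] [ 0.15 -2.43  0.11] 11.79
116 116.01 [-12.5  -1.   -9.2] [ 0.16 -2.36  0.07] 12.14
118 118.0 [-12.2  -0.5  -9.6] [ 0.18 -2.34 -0.17] 12.49
120 119.97 [-9.  -2.9 -7.9] [ 0.47 -1.96 -0.85] 12.84
122 121.97 [-7.2 -4.3 -6.5] [ 0.83 -1.55 -0.99] 13.19
124 123.96 [-6.2 -5.3 -5.5] [ 0.85 -1.46 -1.08] 13.54
```

```bash
python3 - <<'E'
from geo import *
print(arm.current_width())
arm.grip(.085);R=np.array(arm.current_tool_rot());arm.sleep(.2);print(R.T@arm.current_force(),R.T@arm.current_torque())
p=np.array(arm.current_ee_pos())
arm.move_l(p-.10*R[:,2],feed=.15)
arm.move_l(p-.10*R[:,2]+[-.12,.0,.12],feed=.2);print(arm.current_t(),arm.current_joint_positions())
s=arm.snapshot("side");t=arm.snapshot("top");cv2.imwrite("pics/s2.png",s[:,:,::-1]);cv2.imwrite("pics/t2.png",t[:,:,::-1])
cv2.imwrite("pics/post.png",np.hstack([cv2.resize(s[145:205,270:330],(400,400),interpolation=2),cv2.resize(t[130:190,240:300],(400,400),interpolation=2)])[:,:,::-1])
E
```

```text
0.058381929432305475
[-1.2372  0.0655 -0.2409] [ 0.0996 -0.4311 -0.0154]
16.1417 [ -3.7201  -6.5083 105.2984  -0.5009  51.2778  71.5477]
```

View pics/post.png

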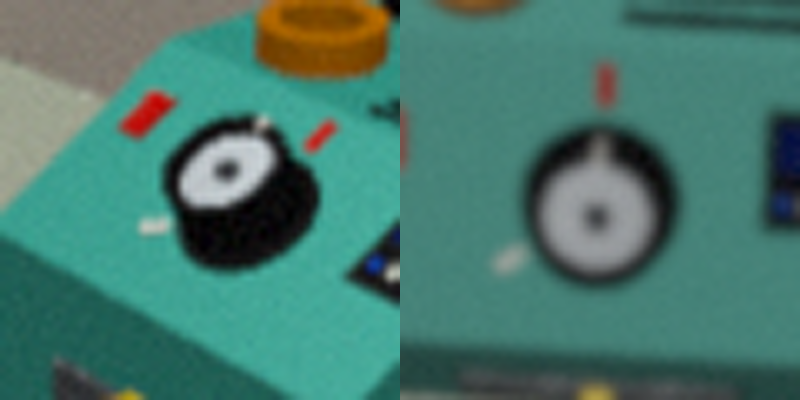

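```bash
python3 - <<'E'
from geo import *
b=[E.T@(onz("top",p,z)-O)*1e3 for p,z in(((270,152.2),.1567+.0294+.013),((269.7,162),.184))]
v=b[0]-foot-34*n;print("line angle cw from up:",np.arctan2(-v[1],v@up)," vs disc centre:",np.arctan2(-(b[0]-b[1])[1],(b[0]-b[1])@up), "r",np.linalg.norm(v))
print("red mark expect at y~", E.T@(onz("top",(240+205*.15,130+85*.15),.178)-O)*1e3)
for n_,box in(("side",(270,195,300,225)),("top",(255,180,285,206))):
    im=cv2.imread(f"pics/{n_[0]}2.png");y=blob(cv2.inRange(hsv(im[:,:,::-1].copy()),(18,100,70),(36,255,255)),box);m=cv2.moments(y);print(n_,m["m10"]/m["m00"],m["m01"]/m["m00"],cv2.boundingRect(y))
    p=(m["m10"]/m["m00"],m["m01"]/m["m00"])
    print(E.T@(onz(n_,p,.078)-O)*1e3, E.T@(onz(n_,p,.071)-O)*1e3)
print("pred pull top-centre px", proj("top",W((-140,0,80))),proj("side",W((-145,0,71))))
E
```

```text
line angle cw from up: 0.08605158320039015  vs disc centre: -0.010116965585770167 r 29.203996318995582
red mark expect at y~ [-16.8164  -0.9362 178.    ]
side 285.3879551820728 210.2689075630252 (279, 204, 13, 14)
[-152.2812   -5.2037   78.    ] [-144.6934    3.8347   71.    ]
top 268.6422764227642 194.17073170731706 (267, 188, 5, 14)
[-142.2252   -0.1738   78.    ] [-140.7127    0.1684   71.    ]
pred pull top-centre px [268.6119 193.29  ] [286.1307 210.8074]
```

The white line now points at the red mark, within about 0.1 rad in the picture, and the hard stop was felt at over 1 N m. The collar is done, so on to the pull.

```bash
python3 - <<'E'
from geo import *
R=Rpull(YAW,np.radians(10),-1)
g=lambda x,z:tcp(W((x,0,z)),R)
arm.grip(.045)
arm.move_to(g(-165,230),R);print(arm.current_joint_positions())
arm.move_l(g(-150,130),R,feed=.15);arm.sleep(.2);f0=np.array(arm.current_force());print(f0)
arm.move_l(g(-150,76),R,feed=.08);print(arm.current_force()-f0)
arm.grip(.0);arm.sleep(.2)
print("w",arm.current_width(),E.T@(arm.current_force()-f0),arm.current_torque(),E.T@(arm.current_ee_pos()-g(-150,76)),arm.current_t())
s=arm.snapshot("side");cv2.imwrite("pics/grip.png",cv2.resize(s[130:250,230:390],(640,480),interpolation=2)[:,:,::-1])
E
```

```text
[-2.9781 17.4958 96.9462 -0.3203 55.4915 91.5921]
[-1.2816  0.1167  0.487 ]
[ 1.3355 -0.3631 -0.085 ]
w 0.011961226817096854 [-0.2376  0.1986  4.8338] [-0.033   0.2645  0.0133] [0.0001 0.     0.0001] 20.3917
```

View pics/grip.png

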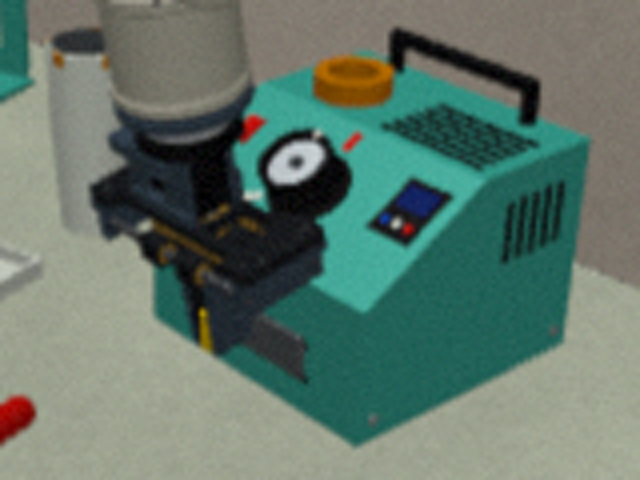

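The gripper holds the fin (width 12.0 mm) with little side force. I'll take up 1 mm of height play, then draw out in monitored steps.

```bash
python3 - <<'E'
from geo import *
R=Rpull(YAW,np.radians(10),-1)
g=lambda x,y,z:tcp(W((x,y,z)),R)
F=lambda:E.T@(np.array(arm.current_force())-[-1.28,.12,.49])
y=0;z=76.6
arm.move_l(g(-150,0,z),R,feed=.01);arm.sleep(.2);print("lift",F())
for i,x in enumerate(range(-156,-265,-6)):
    arm.move_l(g(x,y,z),R,feed=.03)
    f=F();print(x,f.round(1),np.array(arm.current_torque()).round(2),round(y,2),round(z,2),round(arm.current_t(),2))
    if np.linalg.norm(f)>12: print("stop");break
    if x>-250:
        y+=np.clip(f[1]*.05,-.3,.3) if abs(f[1])>2 else 0
        z+=np.clip((f[2]+1)*.05,-.3,.3) if abs(f[2]+1)>2 else 0
print(arm.current_width())
E
```

```text
lift [ 1.4907  0.1013 -1.5481]
-156 [ 1.6 -0.9 -1.8] [-0.01  0.43  0.03] 0 76.6 21.24
-162 [ 1.1 -0.6 -1.6] [0.01 0.41 0.  ] 0 76.6 21.59
-168 [ 1.   0.1 -2.8] [-0.04  0.41  0.01] 0 76.6 21.94
-174 [ 1.2 -1.1 -2. ] [-0.05  0.31  0.03] 0 76.6 22.29
-180 [ 0.7  0.1 -0.8] [-0.04  0.41 -0.02] 0 76.6 22.64
-186 [ 1.2 -0.1 -1.3] [ 0.    0.37 -0.07] 0 76.6 22.99
-192 [ 0.8 -0.3 -1.8] [0.   0.32 0.02] 0 76.6 23.34
-198 [ 1.5 -0.3 -2.1] [ 0.03  0.36 -0.  ] 0 76.6 23.69
-204 [ 0.8 -0.1 -1.4] [-0.04  0.34  0.05] 0 76.6 24.04
-210 [ 2.2 -0.4 -1.9] [-0.01  0.36  0.03] 0 76.6 24.39
-216 [ 1.3  0.5 -1.6] [-0.02  0.35 -0.03] 0 76.6 24.74
-222 [ 0.8 -0.3 -1.7] [-0.05  0.34 -0.02] 0 76.6 25.09
-228 [ 0.8 -0.2 -1.2] [-0.02  0.38 -0.06] 0 76.6 25.44
-234 [ 1.2  0.6 -2.1] [-0.04  0.35  0.03] 0 76.6 25.79
-240 [ 1.9  0.4 -1.1] [-0.02  0.39 -0.01] 0 76.6 26.14
-246 [ 1.6  1.2 -1.5] [-0.02  0.41 -0.02] 0 76.6 26.49
-252 [ 0.8 -0.9 -2.1] [-0.03  0.42 -0.04] 0 76.6 26.84
-258 [ 2.7  0.4 -1.4] [-0.02  0.33  0.02] 0 76.6 27.19
-264 [ 2.1 -0.1 -1.2] [-0.06  0.45  0.01] 0 76.6 27.54
0.011957887962116718
```

```bash
python3 - <<'E'
from geo import *
R=Rpull(YAW,np.radians(10),-1);T=Rpull(TY,np.radians(10),-1)
gt=lambda h:tcp(TRAY+Rz(TY)@[.022-.086,0,h],T)
arm.move_l(tcp(W((-280,0,76.6)),R),R,feed=.06)
arm.move_l(tcp(W((-280,0,135)),R),R,feed=.08)
arm.move_l(gt(.13),T,feed=.10)
arm.sleep(.3);arm.move_l(gt(.07),T,feed=.06);arm.sleep(.2)
print(arm.current_t(),arm.current_force(),arm.current_torque(),arm.current_width(),arm.current_ee_pos()-gt(.07))
s=arm.snapshot("side");t=arm.snapshot("top")
cv2.imwrite("pics/over.png",np.hstack([cv2.resize(s[200:400,270:470],(400,400)),cv2.resize(t[165:285,330:450],(400,400))])[:,:,::-1])
E
```

```text
34.5083 [ 0.0772 -0.3399 -1.5022] [0.0115 0.3912 0.0095] 0.011643674492945257 [ 0.0001 -0.0001  0.0003]
```

View pics/over.png

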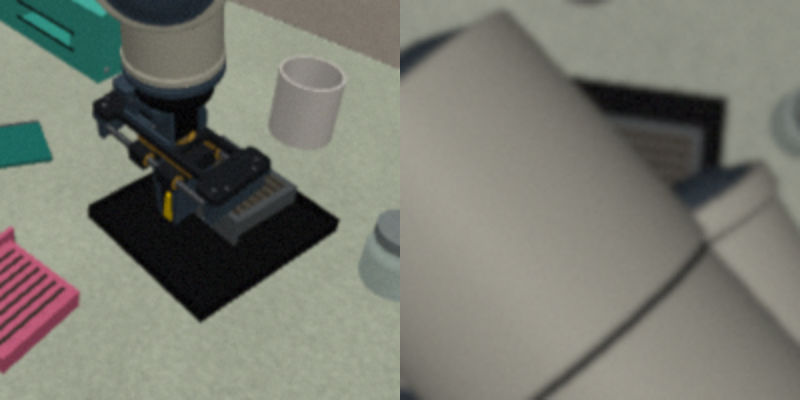

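```bash
python3 - <<'E'
from geo import *
A=Rz(TY)
for z in(0,.018): print("tray side px",z,[proj("side",TRAY*[1,1,0]+A@[sx*.11,sy*.09,0]+[0,0,z]).round(1).tolist() for sx,sy in((-1,1),(1,1),(1,-1),(-1,-1))])
T=np.array(arm.current_tool_rot());g=np.array(arm.current_ee_pos())-gd*T[:,2];c=g+A@[.086,0,-.031]
print("underside centre",c,"bezel low corners",[proj("side",c+A@[-.056,s*.062,0]).round(1).tolist() for s in(1,-1)],"rear top",[proj("side",c+A@[.05,s*.055,.022]).round(1).tolist() for s in(1,-1)])
k=blob(cv2.inRange(cv2.imread("pics/s2.png"),(0,0,0),(50,50,50)),(300,255,450,370));print(cv2.approxPolyDP(cv2.convexHull(k),4,True).reshape(-1,2).tolist())
E
```

```text
tray side px 0 [[314.3, 307.9], [379.8, 273.3], [438.9, 315.5], [370.6, 361.5]]
tray side px 0.018 [[314.7, 302.2], [380.7, 268.0], [440.5, 309.8], [371.6, 355.5]]
underside centre [ 0.4965 -0.3613  0.0432] bezel low corners [[348.2, 288.1], [388.9, 321.3]] rear top [[383.2, 266.0], [420.7, 291.9]]
[[380, 269], [438, 312], [369, 359], [315, 308], [315, 302]]
```

The tray and cassette predictions match the image within about 2 px: bezel corner seen at (388,321), predicted (388.9,321.3). Lowering.

```bash
python3 - <<'E'
from geo import *
T=Rpull(TY,np.radians(10),-1)
gt=lambda h:tcp(TRAY+Rz(TY)@[.022-.086,0,h],T)
f0=np.array(arm.current_force());arm.move_l(gt(.037),T,feed=.04);arm.sleep(.2)
h=.037
while h>.0285:
    f=np.array(arm.current_force())-f0;print(round(h,4),f.round(1),np.array(arm.current_torque()).round(2))
    if f[2]>1.8: break
    h-=.0007;arm.move_l(gt(h),T,feed=.008);arm.sleep(.1)
arm.grip(.03);arm.sleep(.3);print(arm.current_width(),arm.current_force()-f0,arm.current_t())
arm.move_l(gt(h+.09)-Rz(TY)@[.01,0,0],T,feed=.08)
arm.move_l(gt(h+.2),T,feed=.2)
arm.move_to(np.array([.2,.45,.4]),Rpull(np.radians(60),0,-1))
print(arm.current_t(),arm.current_joint_positions())
s=arm.snapshot("side");t=arm.snapshot("top");cv2.imwrite("pics/s3.png",s[:,:,::-1]);cv2.imwrite("pics/t3.png",t[:,:,::-1])
cv2.imwrite("pics/fin.png",np.hstack([cv2.resize(s[130:390,240:460],(385,455)),cv2.resize(t[80:300,210:440],(415,397))[:,:] if 0 else cv2.resize(t[80:332,210:440],(415,455))])[:,:,::-1])
E
```

```text
0.037 [0.1 0.7 0.5] [-0.03  0.39  0.06]
0.0363 [ 0.8  0.  -0.5] [ 0.02  0.41 -0.04]
0.0356 [ 2.2 -0.2  0.6] [0.03 0.41 0.05]
0.0349 [1.6 0.8 0.5] [-0.01  0.37 -0.01]
0.0342 [ 1.6 -0.  -0.1] [-0.1   0.41  0.01]
0.0335 [0.4 0.4 0.5] [-0.03  0.37  0.02]
0.0328 [ 0.7 -0.9  0. ] [-0.01  0.37 -0.01]
0.0321 [ 0.4 -0.1  0.7] [-0.07  0.4   0.02]
0.0314 [ 0.  -0.6  1.1] [ 0.01  0.42 -0.08]
0.0307 [-1.4  1.2  9.6] [0.17 0.39 0.1 ]
0.030154236525550906 [ 0.9815 -0.2044  1.6458] 39.7167
44.6667 [59.0244  9.4214 76.88   -0.0063 93.7134 89.0794]
```

View pics/fin.png

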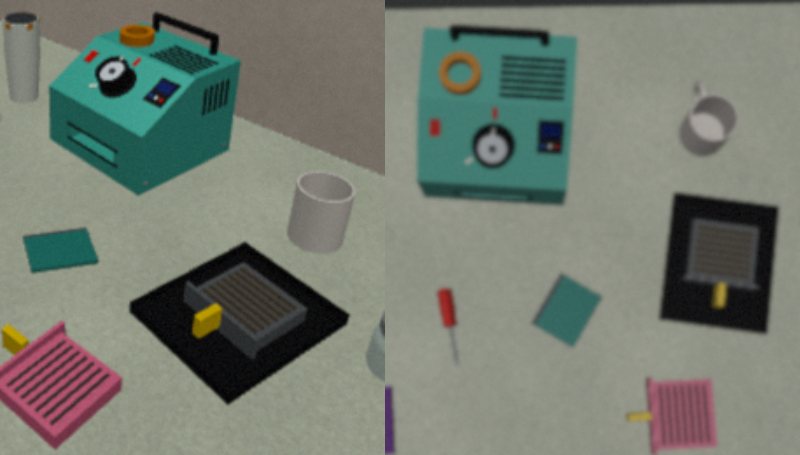

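The final view shows the cassette flat inside the black tray with its dirt in place and the slot empty. The collar line is at the red mark and the bystanders look unmoved. Handing in.

```bash
python3 -c "
from rig import arm
arm.sign_off(); print(arm.current_t())"
```

```text
the job is handed in; nothing more can be done
the job is handed in; nothing more can be done
```

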